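Put three misfiled machine parts back in their own bins

TASK

Three steel parts were put away in one another's bins: the pin, the sleeve and the clevis (fork head) each stand in the one pocket of a bin that otherwise holds another kind. Swap them round so that each stands in the pocket beside its own kind, parking a part in the empty grey tray on the way, since each pocket takes only one. Keep the parts upright, set them down without dropping them, and leave the scanner, the label roll and the carton alone.

Things in the scene. Friction and masses are not known exactly. Their poses are not given: they have to be found in the camera images.
- pin: Headed pivot pin standing on its head: head disc 48 mm in diameter and 10 mm thick at the bottom, shaft 32 mm in diameter above it with a narrow groove (28 mm in diameter) 74 to 78 mm up, 88 mm tall in all, 0.5 to 0.75 kg. Loose, steel, z up; origin: centre of its underside. Starts in the third pocket of a bin not its own.
- sleeve: Plain sleeve (bearing bush), a thick-walled tube standing on end: 50 mm outside, 36 mm bore, 70 mm tall, 0.4 to 0.6 kg. Loose, steel, z up; origin: centre of its underside. Starts in the third pocket of a bin not its own.
- fork: Clevis (fork head) standing on its neck, fork up: round neck 34 mm in diameter up to 25 mm, above it a 40 mm square body to 85 mm (total height), split from 45 mm up by a 20 mm wide slot along its own x into two tines 10 mm thick; its own y is normal to the tines' outer faces. 0.46 to 0.7 kg. Loose, steel, z up; origin: centre of its underside. Starts in the third pocket of a bin not its own.
- pin_bin: Fixed blue bin for pins, 250 x 86 mm: three 78 mm square pockets in a row along its x (away from the robot +-0.15 rad); walls 35 mm high, 4 mm thick, floor 4 mm up. Two pockets hold fixed upright pins, tops up to 92 mm high, about 82 mm apart; the third, at the end away from the robot, holds a wrong part at the start. Origin: centre of that third pocket, at counter height (bin's underside); z up.
- sleeve_bin: Fixed blue bin for sleeves, 250 x 86 mm: three 78 mm square pockets in a row along its x (away from the robot +-0.15 rad); walls 35 mm high, 4 mm thick, floor 4 mm up. Two pockets hold fixed upright sleeves, tops up to 92 mm high, about 82 mm apart; the third, the middle one, holds a wrong part at the start. Origin: centre of that third pocket, at counter height (bin's underside); z up.
- fork_bin: Fixed blue bin for clevises, 250 x 86 mm: three 78 mm square pockets in a row along its x (away from the robot +-0.15 rad); walls 35 mm high, 4 mm thick, floor 4 mm up. Two pockets hold fixed upright clevises, tops up to 92 mm high, about 82 mm apart; the third, at the end away from the robot, holds a wrong part at the start. Origin: centre of that third pocket, at counter height (bin's underside); z up.
- tray: Fixed grey plastic picking tray, empty: 150 mm (x) by 130 mm (y), walls 25 mm high and 4 mm thick, floor 4 mm above its underside. Origin: centre of its underside, on the counter; z up.
- scanner: Bystander: hand-held barcode scanner lying on the counter at the left, about 190 by 55 mm, 36 mm high. Origin on its underside near the middle.
- label_roll: Bystander: roll of paper labels standing flat on the counter at the right, 76 mm in diameter, 50 mm high. Origin: centre of its underside.
- carton: Bystander: small closed carton at the right, 110 by 90 mm, 60 mm high. Origin: centre of its underside.
Not all that is in view belongs to the job. Leave any green look-alike of the sleeve alone. What is shaped like the pin but orange is not meant.

How it is judged:
By the outcome, as a careful person would: the job done as asked, in the order asked, and still so for the second after the job is handed in, with the robot touching nothing.
It also fails if it takes over 104 s, if anything falls off the work surface, if the arm or the gripper's body presses on something with over 40 N, if the wrist force passes 120 N, or if a joint passes its speed limit or range.

ROBOT

A 7-joint arm with a two-finger parallel gripper is mounted at the origin on the work surface. World frame = base frame: x ahead of the robot, y to its left, z up, the work surface at z = 0. Lengths are in m, angles in rad, forces in N, time in s.
With the tool pointing down it reaches from about 0.4 to 0.875 m from the base axis. Payload 19.3 kg.
Tool frame: the origin (TCP) lies between the finger pads; the fingertips stand 17 mm ahead of it and the grasp point (between the pads) lies 2 mm behind it (bot.tips_ahead is the z of the fingertips in the tool frame, in m); z points along the fingers, y is the direction in which the jaws open and shut (so a half turn about z gives the same grasp; the last joint's range is limited). The gripper opens to 85 mm and grips with 20 to 120 N. Pads are 22 mm wide; open, the fingers measure 114 mm over their backs; the gripper's body (76 mm by 85 mm) begins 54 mm behind the grasp point. The pads swing forward as they close: fully open they stand 13 mm farther back than shut.
Start: joints at [1.104, 0.521, -0.036, 1.599, 0.021, 1.021, -0.113], TCP at [0.242, -0.576, 0.248] pointing down, gripper open.
Joint ranges: [-2.91, 2.91], [-0.3, 2.13], [-1.5, 1.42], [0.17, 2.43], [-1.26, 4.41], [0.16, 1.93], [-2.52, 2.52]. Speed limits (rad/s): [1.89, 1.89, 2.39, 2.39, 3.01, 3.01, 3.01].

INTERFACE

Orientations are given as [roll, pitch, yaw] about the fixed x, y, z axes, in that order (R = Rz(yaw) Ry(pitch) Rx(roll)).
In Python, from workcell import telemetry, cams, job, bot gives the robot as it stands.
- The arm moves only by the tool arm_command, never from a script. Its argument "deltas" is a list of rows, each a list of 7 numbers: the opening, from -1 (shut) to 1 (fully open), so that 0 is half open, then the shift along the tool's x, y, z normalised to -1 to 1, where 1 is 150 mm, then the turn, a rotation vector about the tool's x, y, z normalised to -1 to 1, where 1 is 45 degrees. In form: [[hand, tx, ty, tz, rx, ry, rz], ...]. A call has 1 to 8 rows; each row is the pose to reach, as a shift and turn from the pose commanded when the call began, along the tool's axes at that moment; what a row does not reach only later rows make up. A row lasts 1/8 s, in which the tool goes at most 62.5 mm and 10.7 degrees, less where a joint would pass 70% of its speed; a pose out of reach is approached as far as the arm can. A call with a number of a shift or a turn outside -1 to 1 is refused whole. A call with a gripper value outside its range is refused whole. The fingers move at their own pace and stop on an object; "newtons" is the grip in N (left out, the last holds). Time passes only in rows, so rows that repeat a pose let the fingers close. It gives the time, the measured TCP pose, the force and the opening at its end, in the units of the state.
- telemetry.observe(): the state, without advancing time (a new reading comes with each control period).
- cams.grab_frame(name): name is "scene" or "top"; returns the picture (480x640x3 uint8, blue, green, red); there is no depth.
- cams.get_calibration(name): a dict with "fx", "fy", "cx", "cy" (pixels), "R" (3x3) and "t" (3): a world point X has camera coordinates R X + t. Camera axes: x right, y down, z forward; pixel columns grow to the right and rows downward; lengths in m; the calibration is good to about 2 mm. A picture is of the moment at which its call begins. get_calibration takes no time and is no camera call.
- job.job_done(): hands the job in, once; it reports no verdict.
The state is a dict: "clock": time; "qpos": joint angles; "qd": joint speeds; "joint_efforts": joint torques, N m; "position": TCP position; "tool_rot": TCP orientation; "force": force on the tool from outside, world axes, zero at the start; "moment": the same for the moment, N m; "grip_width": finger opening in m.
Only numpy, scipy, OpenCV 4.12 (cv2) and the standard library are available. Lean on these libraries where they do the work, as an engineer would, in place of code of your own. Each camera call takes 0.05 s, during which the arm holds its last target.

## Working session

There is one attempt and no reset: what is moved stays moved. The work goes in short steps, Python scripts to look and compute and a tool call to move; the robot and the scene stay as the last step left them, time stands still between calls to the robot, and variables do not carry over. Pictures are saved under pics/ and viewed, and the job is handed in when it is done.

Besides the shell and the picture viewer there is one more tool, called after "Request:" as name(argument=value, ...), one argument or row to a line, values as JSON. arm_command: Moves the arm, as the interface text tells. Its arguments: {"type":"object","properties":{"deltas":{"type":"array","items":{"type":"array","items":{"type":"number"}}},"newtons":{"type":"number"}},"required":["deltas"]}

```bash
mkdir -p pics; python3 - <<'E'
from workcell import telemetry, cams, job, bot
import cv2
print(telemetry.observe(), bot.tips_ahead)
for n in("scene","top"):
    cv2.imwrite(f"pics/{n}0.png",cams.grab_frame(n)); print(cams.get_calibration(n))
E
```

```text
{'clock': 0.0, 'qpos': array([ 1.10377453,  0.52200672, -0.03633409,  1.60000089,  0.02118532,
        1.02109722, -0.11281322]), 'qd': array([ 9.76722662e-04, -9.40818829e-04,  6.78960782e-05,  2.09830477e-03,
        2.10967045e-03, -1.20623806e-03, -1.32706212e-03]), 'joint_efforts': array([-1.17417432e-03, -9.27132940e+01,  1.97933257e+00, -3.69943821e+01,
        1.78929884e-02,  8.14141065e-03,  4.41155976e-05]), 'position': array([ 0.2414076 , -0.57615229,  0.24773273]), 'tool_rot': array([-3.14046671e+00,  6.47205222e-05,  3.96796633e-01]), 'force': array([0.00856097, 0.10293329, 0.29676514]), 'moment': array([0.00998857, 0.04880847, 0.04946446]), 'grip_width': 0.08519774291067761} 0.017
{'fx': 556.0950390979889, 'fy': 556.0950390979889, 'cx': 314.1260321626663, 'cy': 249.60495481063828, 'R': array([[-0.16485984,  0.98630895, -0.00398534],
       [ 0.63699092,  0.10338524, -0.7639071 ],
       [-0.75303638, -0.12847622, -0.64531393]]), 't': array([ 0.06033177, -0.31046   ,  1.73737089])}
{'fx': 483.29200360299734, 'fy': 483.29200360299734, 'cx': 314.32202812100553, 'cy': 239.60571985262206, 'R': array([[-0.00856091, -0.99993915, -0.006958  ],
       [-0.98183803,  0.00972436, -0.18947169],
       [ 0.18952782,  0.00520958, -0.98186153]]), 't': array([0.02895956, 0.5559318 , 1.10479571])}
```

View pics/scene0.png

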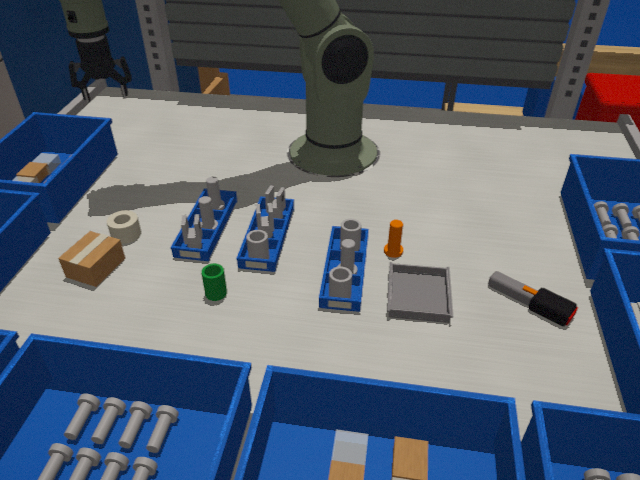

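View pics/top0.png

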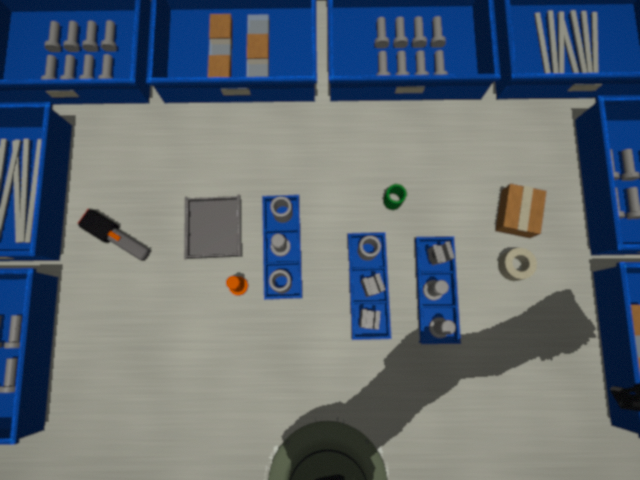

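The top view shows the sleeve bin around pixel (281,245) with the pin in its middle pocket. The fork bin, around (369,286), has the sleeve at its far end, and the pin bin, around (437,290), has the clevis at its far end. The tray is at (213,227). The orange look-alike is at (237,284) and the green one at (395,195). Next I'll zoom in.

```bash
python3 - <<'E'
import cv2
a=cv2.imread("pics/top0.png")[180:355,170:480]
cv2.imwrite("pics/topz.png",cv2.resize(a,None,fx=2.5,fy=2.5,interpolation=cv2.INTER_CUBIC))
a=cv2.imread("pics/scene0.png")[165:330,165:465]
cv2.imwrite("pics/scenez.png",cv2.resize(a,None,fx=2.6,fy=2.6,interpolation=cv2.INTER_CUBIC))
E
```

```text
(no output)
```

View pics/topz.png

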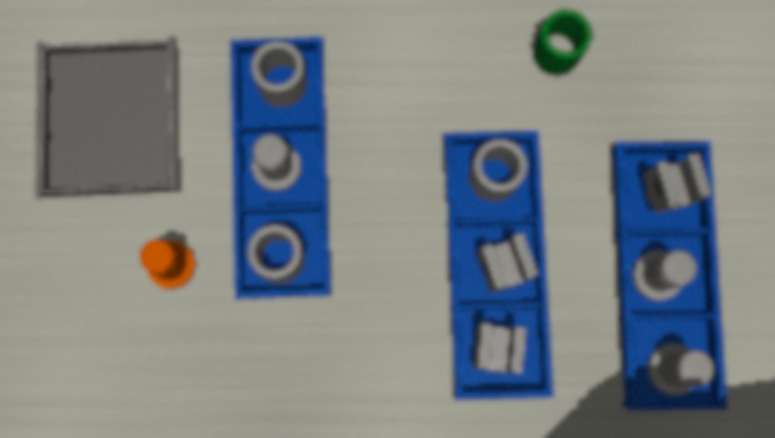

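View pics/scenez.png

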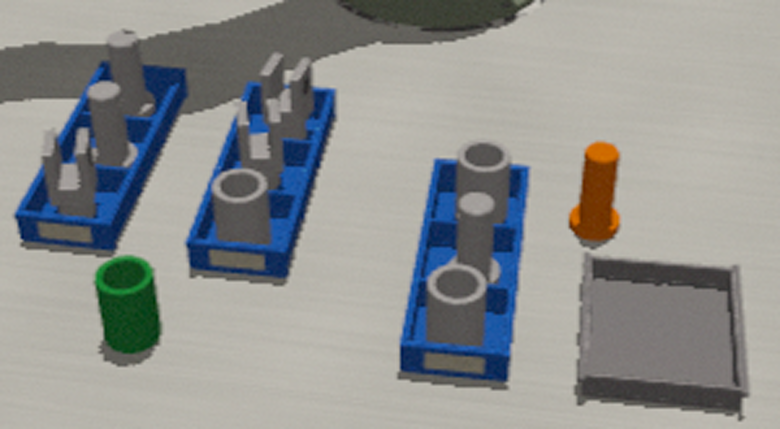

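```bash
python3 - <<'E'
import cv2, numpy as np
T=cv2.imread("pics/top0.png");S=cv2.imread("pics/scene0.png")
def z(im,x,y,w,f=8): return cv2.resize(im[y:y+w,x:x+w],None,fx=f,fy=f,interpolation=cv2.INTER_CUBIC)
cv2.imwrite("pics/z1.png",np.hstack([z(T,415,230,48),z(S,165,205,48)]))
E
cat > h.py <<'E'
import numpy as np,cv2
from workcell import cams,telemetry
CAL={n:cams.get_calibration(n) for n in("top","scene")}
def ray(n,p):
    c=CAL[n];d=np.linalg.inv(c["R"])@np.array([(p[0]-c["cx"])/c["fx"],(p[1]-c["cy"])/c["fy"],1]);return -c["R"].T@c["t"],d
def onz(n,p,z):
    C,d=ray(n,p);return C+d*(z-C[2])/d[2]
def proj(n,X):
    c=CAL[n];q=c["R"]@np.asarray(X,float)+c["t"];return np.array([c["fx"]*q[0]/q[2]+c["cx"],c["fy"]*q[1]/q[2]+c["cy"]])
def tri(p,q):
    C1,d1=ray("top",p);C2,d2=ray("scene",q)
    s=np.linalg.lstsq(np.stack([d1,-d2],1),C2-C1,rcond=None)[0]
    a,b=C1+s[0]*d1,C2+s[1]*d2;return (a+b)/2,np.linalg.norm(a-b)
E
python3 - <<'E'
from h import *
np.set_printoptions(precision=4,suppress=True)
for n,p,q,z in[("pin",(278.4,240.4),(348.5,243.1),.092),("sleeve",(369.6,246.8),(257.7,236.2),.074)]:
    print(n,tri(p,q),onz("top",p,z),onz("scene",q,z))
T=cv2.imread("pics/top0.png");hsv=cv2.cvtColor(T,cv2.COLOR_BGR2HSV)
m=cv2.inRange(hsv,(100,120,30),(125,255,255));m[:170]=0;m[:,:240]=0;m[:,480:]=0
for c in cv2.findContours(m,cv2.RETR_EXTERNAL,cv2.CHAIN_APPROX_NONE)[0]:
    if cv2.contourArea(c)<1500: continue
    r=cv2.minAreaRect(c);h=cv2.convexHull(c)[:,0]
    P35=np.array([onz("top",p,.035)[:2] for p in h],np.float32);P0=np.array([onz("top",p,0)[:2] for p in h],np.float32)
    print("rect z35",cv2.minAreaRect(P35),"z0",cv2.minAreaRect(P0))
    print(cv2.boxPoints(cv2.minAreaRect(P35)).round(4).tolist())
g=T[185:265,180:250];
t=cv2.inRange(cv2.cvtColor(T,cv2.COLOR_BGR2GRAY),0,130);t[:185]=0;t[265:]=0;t[:,:178]=0;t[:,250:]=0
c=max(cv2.findContours(t,cv2.RETR_EXTERNAL,cv2.CHAIN_APPROX_NONE)[0],key=cv2.contourArea)
print("tray",cv2.minAreaRect(np.array([onz("top",p,.025)[:2] for p in c[:,0]],np.float32)))
E
```

```text
pin (array([0.5488, 0.1085, 0.0851]), np.float64(0.002211940942440279)) [0.5476 0.1068 0.092 ] [0.557  0.1103 0.092 ]
sleeve (array([ 0.535 , -0.1061,  0.0665]), np.float64(0.000754152865410056)) [ 0.5337 -0.1057  0.074 ] [ 0.5439 -0.103   0.074 ]
rect z35 ((0.43739867210388184, -0.267123818397522), (0.2530737519264221, 0.0945458859205246), 0.35772618651390076) z0 ((0.44044962525367737, -0.2757555842399597), (0.260740727186203, 0.09741020202636719), 0.3577363193035126)
[[0.31060001254081726, -0.22059999406337738], [0.31119999289512634, -0.31520000100135803], [0.5641999840736389, -0.31360000371932983], [0.5636000037193298, -0.2190999984741211]]
rect z35 ((0.4490106999874115, -0.10454501211643219), (0.2525881230831146, 0.09032600373029709), 1.0922635793685913) z0 ((0.4524133801460266, -0.10825136303901672), (0.26024043560028076, 0.09306246787309647), 1.0922688245773315)
[[0.32190001010894775, -0.061799999326467514], [0.32359999418258667, -0.15209999680519104], [0.5760999917984009, -0.14730000495910645], [0.574400007724762, -0.05700000002980232]]
rect z35 ((0.545607328414917, 0.10371499508619308), (0.252864271402359, 0.08915793895721436), 1.5984505414962769) z0 ((0.5519365072250366, 0.10631793737411499), (0.2605249285697937, 0.09185902029275894), 1.598448634147644)
[[0.4180000126361847, 0.14470000565052032], [0.4205000102519989, 0.05559999868273735], [0.6732000112533569, 0.06270000338554382], [0.6707000136375427, 0.1518000066280365]]
tray ((0.5968156456947327, 0.27446743845939636), (0.15741680562496185, 0.1432260125875473), 1.6777582168579102)
```

View pics/z1.png

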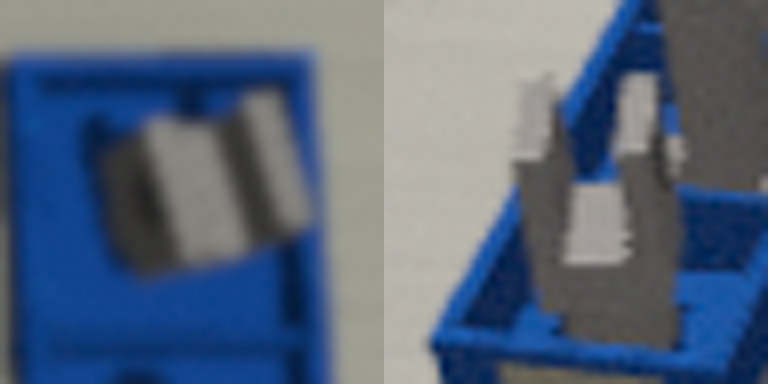

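Pin and sleeve triangulate about 7 mm too low. I'll check the two views against each other by projecting the bin corners and part tops measured in the top view into the scene view.

```bash
python3 - <<'E'
from h import *
S=cv2.imread("pics/scene0.png");x0,y0,f=165,165,2.6
im=cv2.resize(S[165:330,165:465],None,fx=f,fy=f,interpolation=cv2.INTER_CUBIC)
T=cv2.imread("pics/top0.png");tz=cv2.resize(T[180:355,230:480],None,fx=3,fy=3,interpolation=cv2.INTER_CUBIC)
def d(X,col):
    p=proj("scene",X);cv2.circle(im,tuple(int(round(v)) for v in ((p-[x0-.5,y0-.5])*f)),2,col,-1)
    p=proj("top",X);cv2.circle(tz,tuple(int(round(v)) for v in ((p-[229.5,179.5])*3)),2,col,-1)
for X in [(.3106,-.2206),(.5642,-.3136),(.5636,-.2191),(.5761,-.1473),(.5744,-.057),(.6732,.0627),(.6707,.1518),(.418,.1447)]: d((*X,.035),(0,0,255))
d((.5476,.1068,.092),(0,255,255));d((.5337,-.1057,.074),(0,255,255))
cv2.imwrite("pics/chk.png",im);cv2.imwrite("pics/chkt.png",tz)
E
```

```text
(no output)
```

View pics/chk.png

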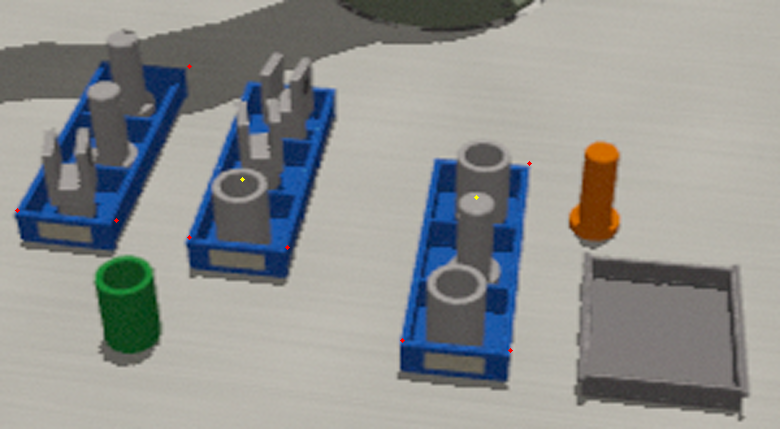

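View pics/chkt.png

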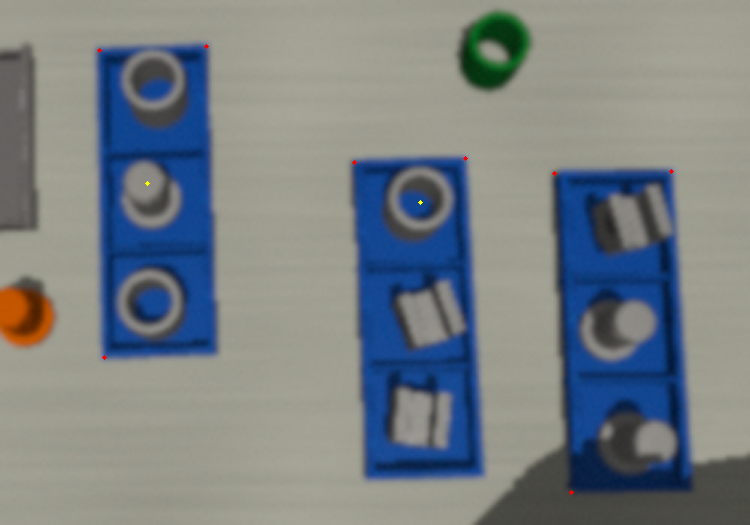

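```bash
cat >> h.py <<'E'
from scipy.spatial.transform import Rotation as Ro
def need(x,y,z,yaw):
    s=telemetry.observe();R=Ro.from_euler("xyz",s["tool_rot"])
    d=R.inv().apply(np.array([x,y,z])-s["position"])/.15
    r=(R.inv()*Ro.from_euler("xyz",[np.pi,0,yaw])).as_rotvec()/(np.pi/4)
    print("t",round(s["clock"],2),"pos",s["position"].round(4),"rpy",s["tool_rot"].round(3),"w",round(s["grip_width"],4),"F",s["force"].round(1))
    print("shift",d.round(3),"turn",r.round(3))
E
python3 - <<'E'
from h import *
for p in [(443.2,251.5)]: print(onz("top",p,.089))
a,b=onz("top",(415+145/8,245),.089),onz("top",(415+185/8,230+270/8),.089)
print(np.arctan2(*(a-b)[[1,0]]))
print(onz("top",(277.8,239.4),.092),onz("top",(369.6,246.2),.074))
need(.536,-.106,.2,.02)
E
```

```text
[ 0.51840445 -0.27324488  0.089     ]
0.20359251326850844
[0.55001843 0.10819992 0.092     ] [ 0.53514255 -0.10573467  0.074     ]
t 0.1 pos [ 0.2414 -0.5762  0.2478] rpy [-3.141  0.     0.397] w 0.0853 F [-0.6  1.2 -0.1]
shift [ 3.023 -2.132  0.321] turn [-0.001  0.     0.48 ]
```

Request:
arm_command(
  deltas=[
    [1, 0.33, -0.23, 0, 0, 0, 0],
    [1, 0.66, -0.46, 0, 0, 0, 0],
    [1, 1, -0.7, 0, 0, 0, 0],
    [1, 1, -0.7, 0, 0, 0, 0],
  ],
  newtons=50,
)

```text
clock: 0.6
position: [0.3421, -0.4178, 0.2484]
tool_rot: [-3.141, -0.001, 0.403]
force: [-0.0, 0.1, 0.3]
grip_width: 0.0854
```

Request:
arm_command(
  deltas=[
    [1, 0.33, -0.23, 0, 0, 0, 0],
    [1, 0.66, -0.46, 0, 0, 0, 0],
    [1, 1, -0.7, 0, 0, 0, 0],
    [1, 1, -0.7, 0, 0, 0, 0],
  ],
)

```text
clock: 1.1
position: [0.4393, -0.2631, 0.2482]
tool_rot: [-3.141, -0.001, 0.403]
force: [0.3, -1.5, -0.4]
grip_width: 0.0855
```

Request:
arm_command(
  deltas=[
    [1, 0.33, -0.23, 0, 0, 0, 0.16],
    [1, 0.66, -0.46, 0, 0, 0, 0.32],
    [1, 1, -0.7, 0, 0, 0, 0.48],
    [1, 1, -0.7, 0, 0, 0, 0.48],
    [1, 1, -0.7, 0, 0, 0, 0.48],
  ],
)

```text
clock: 1.72
position: [0.5344, -0.1131, 0.248]
tool_rot: [3.141, 0.001, 0.02]
force: [-0.1, 0.1, -0.3]
grip_width: 0.0855
```

```bash
python3 -c "
from h import *
need(.536,-.106,.061,.02)"
```

```text
t 1.73 pos [ 0.5344 -0.1131  0.248 ] rpy [3.141e+00 1.000e-03 2.000e-02] w 0.0855 F [-0.1  0.1 -0.3]
shift [ 0.012 -0.048  1.246] turn [ 0.001  0.001 -0.   ]
```

Request:
arm_command(
  deltas=[
    [1, 0.01, -0.05, 0.3, 0, 0, 0],
    [1, 0.01, -0.05, 0.6, 0, 0, 0],
    [1, 0.01, -0.05, 0.9, 0, 0, 0],
    [1, 0.01, -0.05, 0.9, 0, 0, 0],
  ],
)

```text
clock: 2.22
position: [0.5341, -0.1061, 0.1112]
tool_rot: [-3.141, 0.005, 0.018]
force: [-0.3, 0.0, 0.3]
grip_width: 0.0855
```

```bash
python3 - <<'E'
from h import *
need(.536,-.106,.061,.02)
a=cams.grab_frame("scene")[150:330,165:465];b=cams.grab_frame("top")[180:355,230:480]
cv2.imwrite("pics/d1.png",cv2.resize(a,None,fx=2.6,fy=2.6));cv2.imwrite("pics/d1t.png",cv2.resize(b,None,fx=3,fy=3))
E
```

```text
t 2.23 pos [ 0.5341 -0.1061  0.1112] rpy [-3.141  0.005  0.018] w 0.0855 F [-0.3  0.   0.3]
shift [ 0.015 -0.     0.335] turn [-0.     0.007 -0.003]
```

View pics/d1.png

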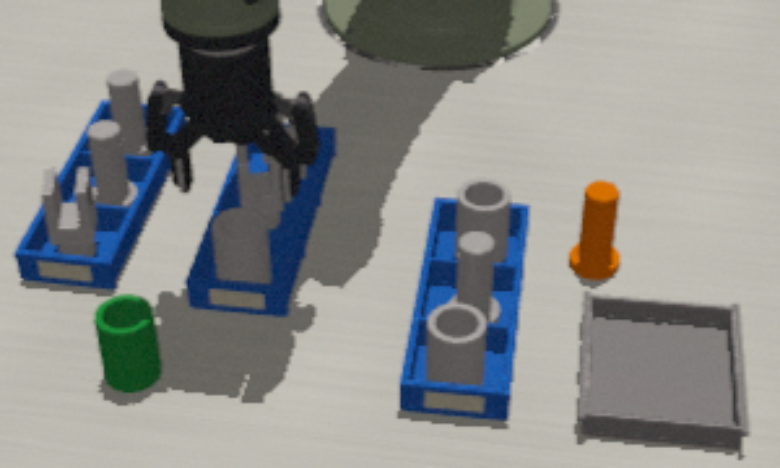

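View pics/d1t.png

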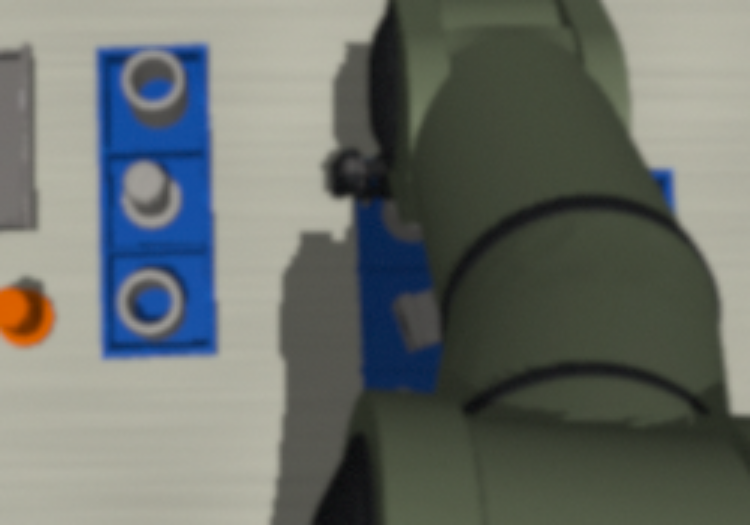

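```bash
python3 - <<'E'
from h import *
for z in(.094,.107):print((proj("scene",(.534,-.106,z))-[165,150])*2.6)
E
```

```text
[238.871329   199.40537379]
[237.83706078 187.79582599]
```

The scene view shows the fingertips at zoomed (180,187) and (288,197), on either side of the sleeve and where the kinematics put them. Descend and close.

Request:
arm_command(
  deltas=[
    [1, 0.01, 0, 0.17, 0, 0, 0],
    [1, 0.01, 0, 0.34, 0, 0, 0],
    [1, 0.01, 0, 0.34, 0, 0, 0],
    [-1, 0.01, 0, 0.34, 0, 0, 0],
    [-1, 0.01, 0, 0.34, 0, 0, 0],
    [-1, 0.01, 0, 0.34, 0, 0, 0],
    [-1, 0.01, 0, 0.34, 0, 0, 0],
    [-1, 0.01, 0, 0.34, 0, 0, 0],
  ],
)

```text
clock: 3.32
position: [0.5385, -0.1048, 0.0639]
tool_rot: [3.141, -0.002, 0.02]
force: [-2.7, -0.4, 15.1]
grip_width: 0.0485
```

Request:
arm_command(
  deltas=[
    [-1, 0, 0, 0, 0, 0, 0],
    [-1, 0, 0, 0, 0, 0, 0],
    [-1, 0, 0, 0, 0, 0, 0],
    [-1, 0, 0, 0, 0, 0, 0],
  ],
)

```text
clock: 3.82
position: [0.5386, -0.1048, 0.0639]
tool_rot: [3.141, -0.002, 0.02]
force: [-2.5, -1.3, 15.6]
grip_width: 0.0483
```

Request:
arm_command(
  deltas=[
    [-1, 0, 0, -0.1, 0, 0, 0],
    [-1, 0, 0, -0.25, 0, 0, 0],
    [-1, 0, 0, -0.5, 0, 0, 0],
    [-1, 0, 0, -0.8, 0, 0, 0],
    [-1, 0, 0, -1, 0, 0, 0],
    [-1, 0, 0, -1, 0, 0, 0],
  ],
)

```text
clock: 4.58
position: [0.5385, -0.1046, 0.2151]
tool_rot: [3.141, -0.004, 0.02]
force: [-0.2, 1.1, -4.8]
grip_width: 0.0481
```

```bash
python3 - <<'E'
from h import *
need(.595,.275,.215,0)
a=cams.grab_frame("scene")[100:330,165:465]
cv2.imwrite("pics/d2.png",cv2.resize(a,None,fx=2.6,fy=2.6))
E
```

```text
t 4.58 pos [ 0.5385 -0.1046  0.2151] rpy [ 3.141 -0.004  0.02 ] w 0.0481 F [-0.2  1.1 -4.8]
shift [ 4.260e-01 -2.523e+00  1.000e-03] turn [ 0.001 -0.005  0.025]
```

View pics/d2.png

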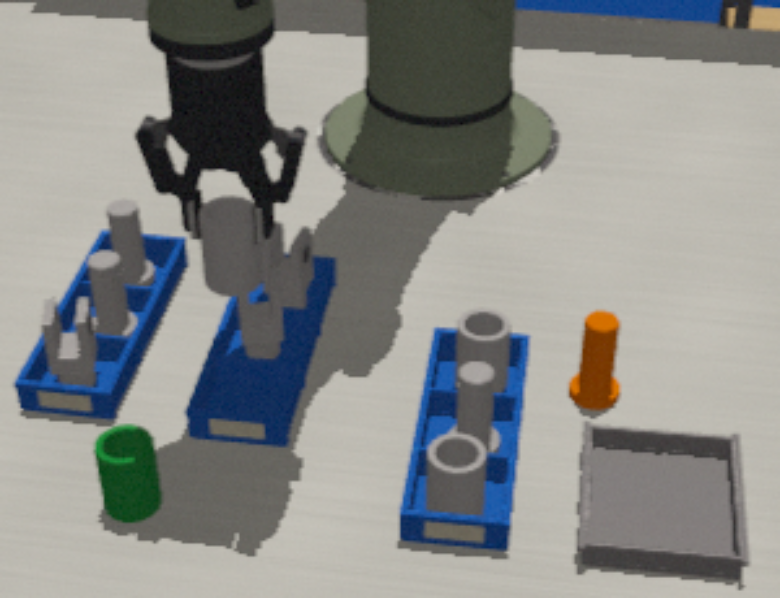

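The sleeve is held upright at (230,245) and the force reads 4.8 N, which fits its weight. Carry it to the tray.

Request:
arm_command(
  deltas=[
    [-1, 0.06, -0.3, 0, 0, 0, 0],
    [-1, 0.12, -0.65, 0, 0, 0, 0],
    [-1, 0.17, -1, 0, 0, 0, 0],
    [-1, 0.17, -1, 0, 0, 0, 0],
  ],
)

```text
clock: 5.12
position: [0.5595, 0.0507, 0.211]
tool_rot: [-3.14, 0.002, 0.026]
force: [0.5, -1.5, -4.2]
grip_width: 0.048
```

Request:
arm_command(
  deltas=[
    [-1, 0.06, -0.35, 0, 0, 0, 0],
    [-1, 0.12, -0.7, 0, 0, 0, 0],
    [-1, 0.17, -1, 0, 0, 0, 0],
    [-1, 0.17, -1, 0, 0, 0, 0],
  ],
)

```text
clock: 5.62
position: [0.5818, 0.1999, 0.2107]
tool_rot: [-3.141, 0.002, 0.024]
force: [-0.4, -0.9, -3.7]
grip_width: 0.0482
```

Request:
arm_command(
  deltas=[
    [-1, 0.04, -0.26, 0, 0, 0, 0],
    [-1, 0.08, -0.52, 0, 0, 0, 0],
    [-1, 0.08, -0.52, 0.3, 0, 0, 0],
    [-1, 0.08, -0.52, 0.6, 0, 0, 0],
    [-1, 0.08, -0.52, 0.85, 0, 0, 0],
    [-1, 0.08, -0.52, 0.85, 0, 0, 0],
    [-1, 0.08, -0.52, 0.85, 0, 0, 0],
  ],
)

```text
clock: 6.5
position: [0.5938, 0.2744, 0.0859]
tool_rot: [-3.141, -0.001, 0.019]
force: [0.3, 0.3, -3.8]
grip_width: 0.0479
```

```bash
python3 - <<'E'
from h import *
need(.595,.275,.064,0)
a=cams.grab_frame("scene")[100:330,265:565]
cv2.imwrite("pics/d3.png",cv2.resize(a,None,fx=2.6,fy=2.6))
E
```

```text
t 6.5 pos [0.5938 0.2744 0.0859] rpy [-3.141e+00 -1.000e-03  1.900e-02] w 0.0479 F [ 0.3  0.3 -3.8]
shift [ 0.008 -0.004  0.146] turn [-0.    -0.001  0.024]
```

View pics/d3.png

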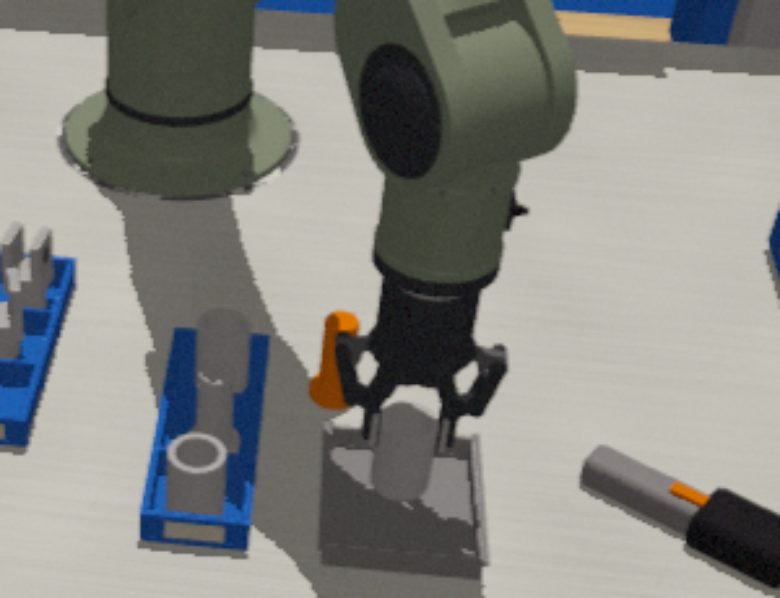

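Request:
arm_command(
  deltas=[
    [-1, 0, 0, 0.06, 0, 0, 0],
    [-1, 0, 0, 0.1, 0, 0, 0],
    [-1, 0, 0, 0.13, 0, 0, 0],
    [-1, 0, 0, 0.145, 0, 0, 0],
    [-1, 0, 0, 0.145, 0, 0, 0],
    [-1, 0, 0, 0.145, 0, 0, 0],
  ],
)

```text
clock: 7.3
position: [0.5934, 0.2746, 0.0641]
tool_rot: [3.142, -0.001, 0.02]
force: [-5.9, -4.3, 14.2]
grip_width: 0.0485
```

Request:
arm_command(
  deltas=[
    [0.3, 0, 0, -0.01, 0, 0, 0],
    [0.3, 0, 0, -0.01, 0, 0, 0],
    [0.3, 0, 0, -0.01, 0, 0, 0],
    [0.6, 0, 0, -0.01, 0, 0, 0],
    [1, 0, 0, -0.2, 0, 0, 0],
    [1, 0, 0, -0.5, 0, 0, 0],
    [1, 0, 0, -0.9, 0, 0, 0],
    [1, 0, 0, -0.9, 0, 0, 0],
  ],
)

```text
clock: 8.3
position: [0.595, 0.2757, 0.2028]
tool_rot: [-3.138, -0.006, 0.02]
force: [0.3, -0.3, 0.3]
grip_width: 0.0854
```

```bash
python3 - <<'E'
from h import *
need(.520,-.272,.2,.23)
a=cams.grab_frame("scene")[100:330,265:565]
cv2.imwrite("pics/d4.png",cv2.resize(a,None,fx=2.6,fy=2.6))
E
```

```text
t 8.3 pos [0.595  0.2757 0.2028] rpy [-3.138 -0.006  0.02 ] w 0.0854 F [ 0.3 -0.3  0.3]
shift [-5.710e-01  3.641e+00  3.000e-03] turn [-0.003 -0.009 -0.268]
```

View pics/d4.png

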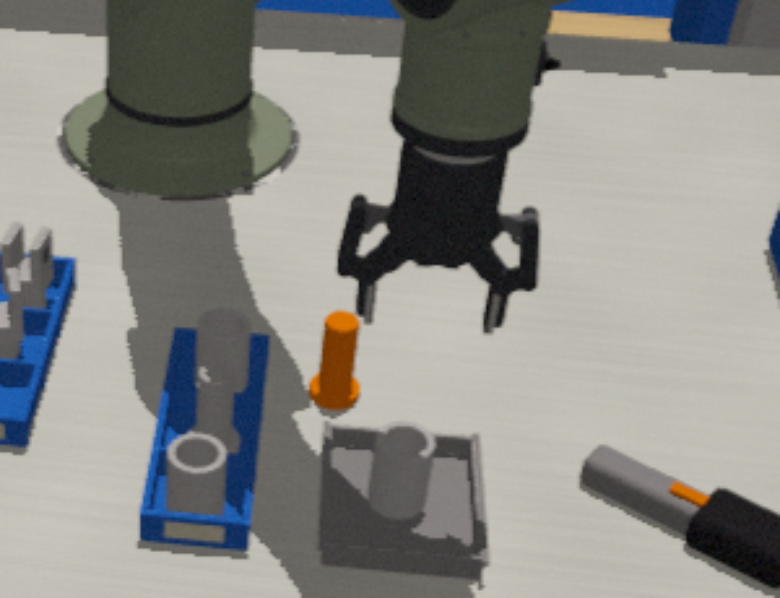

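The sleeve stands upright in the tray. Next is the clevis.

Request:
arm_command(
  deltas=[
    [1, -0.05, 0.33, 0, 0, 0, 0],
    [1, -0.1, 0.66, 0, 0, 0, 0],
    [1, -0.15, 1, 0, 0, 0, 0],
    [1, -0.15, 1, 0, 0, 0, 0],
  ],
)

```text
clock: 8.85
position: [0.5732, 0.1197, 0.1971]
tool_rot: [3.139, 0.002, 0.014]
force: [1.0, 0.7, 0.5]
grip_width: 0.0853
```

Request:
arm_command(
  deltas=[
    [1, -0.05, 0.33, 0, 0, 0, 0],
    [1, -0.1, 0.66, 0, 0, 0, 0],
    [1, -0.15, 1, 0, 0, 0, 0],
    [1, -0.15, 1, 0, 0, 0, 0],
  ],
)

```text
clock: 9.35
position: [0.5535, -0.0295, 0.1973]
tool_rot: [3.14, 0.002, 0.015]
force: [-0.3, 0.3, -0.4]
grip_width: 0.0855
```

Request:
arm_command(
  deltas=[
    [1, -0.05, 0.33, 0, 0, 0, 0],
    [1, -0.1, 0.66, 0, 0, 0, 0],
    [1, -0.15, 1, 0, 0, 0, 0],
    [1, -0.15, 1, 0, 0, 0, 0],
  ],
)

```text
clock: 9.85
position: [0.534, -0.1792, 0.1973]
tool_rot: [3.141, 0.001, 0.016]
force: [0.4, 1.2, -0.2]
grip_width: 0.0851
```

Request:
arm_command(
  deltas=[
    [1, -0.06, 0.3, 0, 0, 0, -0.13],
    [1, -0.12, 0.64, 0, 0, 0, -0.27],
    [1, -0.12, 0.64, 0, 0, 0, -0.27],
    [1, -0.12, 0.64, 0, 0, 0, -0.27],
  ],
)

```text
clock: 10.35
position: [0.5192, -0.271, 0.1975]
tool_rot: [-3.14, 0.0, 0.233]
force: [-0.8, -0.4, 0.2]
grip_width: 0.0856
```

```bash
python3 - <<'E'
from h import *
need(.520,-.272,.07,.23)
E
```

```text
t 10.35 pos [ 0.5192 -0.271   0.1975] rpy [-3.14   0.     0.233] w 0.0856 F [-0.8 -0.4  0.2]
shift [0.004 0.009 0.85 ] turn [-0.002  0.     0.003]
```

Request:
arm_command(
  deltas=[
    [1, 0, 0.01, 0.25, 0, 0, 0],
    [1, 0, 0.01, 0.5, 0, 0, 0],
    [1, 0, 0.01, 0.75, 0, 0, 0],
    [1, 0, 0.01, 0.86, 0, 0, 0],
    [1, 0, 0.01, 0.86, 0, 0, 0],
  ],
)

```text
clock: 10.98
position: [0.5191, -0.2731, 0.0686]
tool_rot: [-3.14, 0.001, 0.233]
force: [0.5, -0.3, -0.2]
grip_width: 0.0854
```

Request:
arm_command(
  deltas=[
    [-1, 0, 0, 0, 0, 0, 0],
    [-1, 0, 0, 0, 0, 0, 0],
    [-1, 0, 0, 0, 0, 0, 0],
    [-1, 0, 0, 0, 0, 0, 0],
    [-1, 0, 0, 0, 0, 0, 0],
    [-1, 0, 0, 0, 0, 0, 0],
    [-1, 0, 0, 0, 0, 0, 0],
    [-1, 0, 0, 0, 0, 0, 0],
  ],
)

```text
clock: 11.98
position: [0.5193, -0.2745, 0.07]
tool_rot: [3.141, -0.001, 0.232]
force: [-2.2, 1.3, 8.7]
grip_width: 0.0392
```

```bash
python3 - <<'E'
from h import *
need(.520,-.272,.07,.23)
a=cams.grab_frame("scene")[100:330,145:445]
cv2.imwrite("pics/d5.png",cv2.resize(a,None,fx=2.6,fy=2.6))
E
```

```text
t 11.97 pos [ 0.5193 -0.2745  0.07  ] rpy [ 3.141e+00 -1.000e-03  2.320e-01] w 0.0392 F [-2.2  1.3  8.7]
shift [ 0.008 -0.015  0.   ] turn [ 0.001 -0.001  0.002]
```

View pics/d5.png

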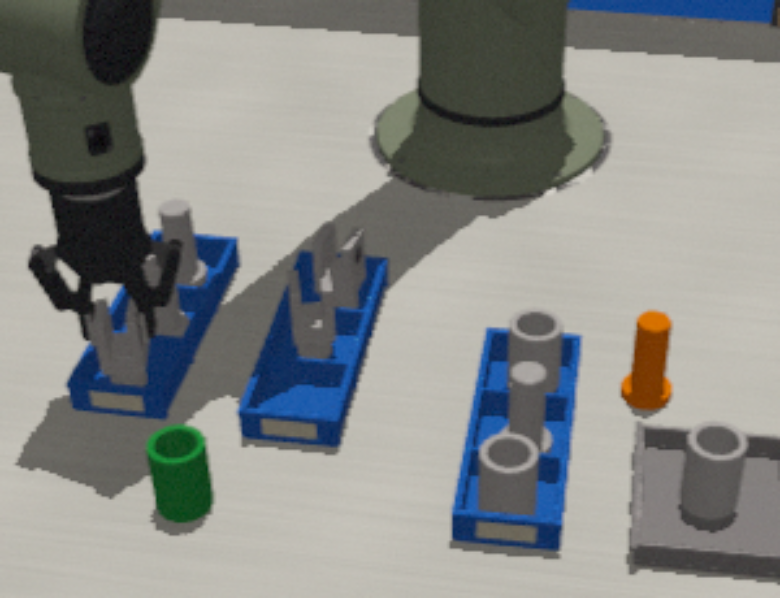

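The grip width is 39 mm, so the jaws sit square on the tines. The scene shows the clevis gripped in its pocket and the fork bin's far pocket empty. Lift.

Request:
arm_command(
  deltas=[
    [-1, 0, 0, -0.1, 0, 0, 0],
    [-1, 0, 0, -0.25, 0, 0, 0],
    [-1, 0, 0, -0.5, 0, 0, 0],
    [-1, 0, 0, -0.75, 0, 0, 0],
    [-1, 0, 0, -0.93, 0, 0, 0],
    [-1, 0, 0, -0.93, 0, 0, 0],
  ],
)

```text
clock: 12.78
position: [0.5195, -0.2747, 0.2109]
tool_rot: [3.139, -0.003, 0.232]
force: [-0.4, -0.9, -5.7]
grip_width: 0.0393
```

```bash
python3 - <<'E'
from h import *
need(.535,-.105,.21,.02)
a=cams.grab_frame("scene")[70:300,145:445]
cv2.imwrite("pics/d6.png",cv2.resize(a,None,fx=2.6,fy=2.6))
E
```

```text
t 12.78 pos [ 0.5195 -0.2747  0.2109] rpy [ 3.139e+00 -3.000e-03  2.320e-01] w 0.0393 F [-0.4 -0.9 -5.7]
shift [ 0.36  -1.078  0.005] turn [ 0.003 -0.004  0.269]
```

View pics/d6.png

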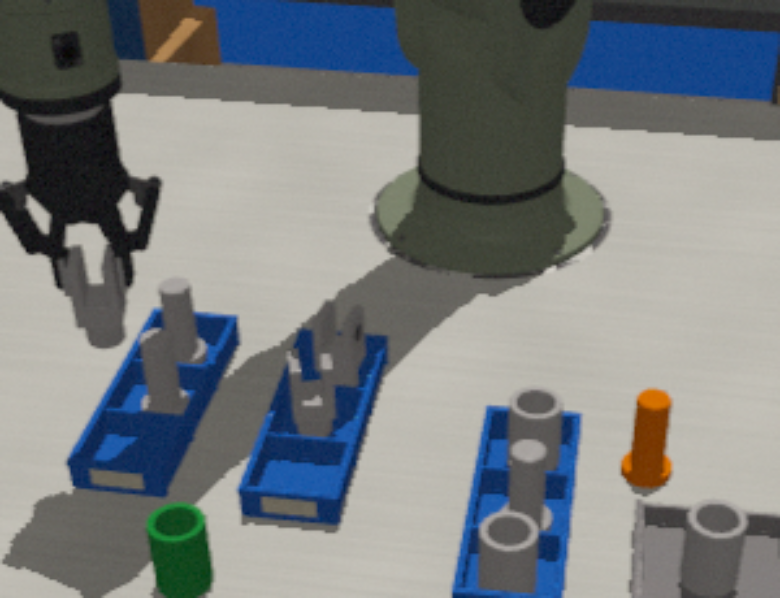

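Request:
arm_command(
  deltas=[
    [-1, 0.12, -0.33, 0, 0, 0, 0.09],
    [-1, 0.24, -0.66, 0, 0, 0, 0.18],
    [-1, 0.35, -1, 0, 0, 0, 0.27],
    [-1, 0.35, -1, 0, 0, 0, 0.27],
    [-1, 0.35, -1, 0, 0, 0, 0.27],
  ],
)

```text
clock: 13.45
position: [0.5349, -0.1164, 0.2076]
tool_rot: [3.142, 0.002, 0.021]
force: [-0.0, -0.9, -6.1]
grip_width: 0.0393
```

```bash
python3 - <<'E'
from h import *
need(.535,-.105,.07,.02)
E
```

```text
t 13.45 pos [ 0.5349 -0.1164  0.2076] rpy [3.142e+00 2.000e-03 2.100e-02] w 0.0393 F [-0.  -0.9 -6.1]
shift [ 0.004 -0.076  0.917] turn [0.    0.002 0.001]
```

Request:
arm_command(
  deltas=[
    [-1, 0, -0.08, 0, 0, 0, 0],
    [-1, 0, -0.08, 0.3, 0, 0, 0],
    [-1, 0, -0.08, 0.55, 0, 0, 0],
    [-1, 0, -0.08, 0.75, 0, 0, 0],
    [-1, 0, -0.08, 0.75, 0, 0, 0],
  ],
)

```text
clock: 14.08
position: [0.5339, -0.1042, 0.0943]
tool_rot: [-3.141, 0.004, 0.019]
force: [-0.2, 0.1, -5.3]
grip_width: 0.0395
```

```bash
python3 - <<'E'
from h import *
need(.535,-.105,.07,.02)
a=cams.grab_frame("scene")[100:330,145:445]
cv2.imwrite("pics/d7.png",cv2.resize(a,None,fx=2.6,fy=2.6))
E
```

```text
t 14.07 pos [ 0.5339 -0.1042  0.0943] rpy [-3.141  0.004  0.019] w 0.0395 F [-0.2  0.1 -5.3]
shift [0.008 0.006 0.162] turn [-0.001  0.005 -0.001]
```

View pics/d7.png

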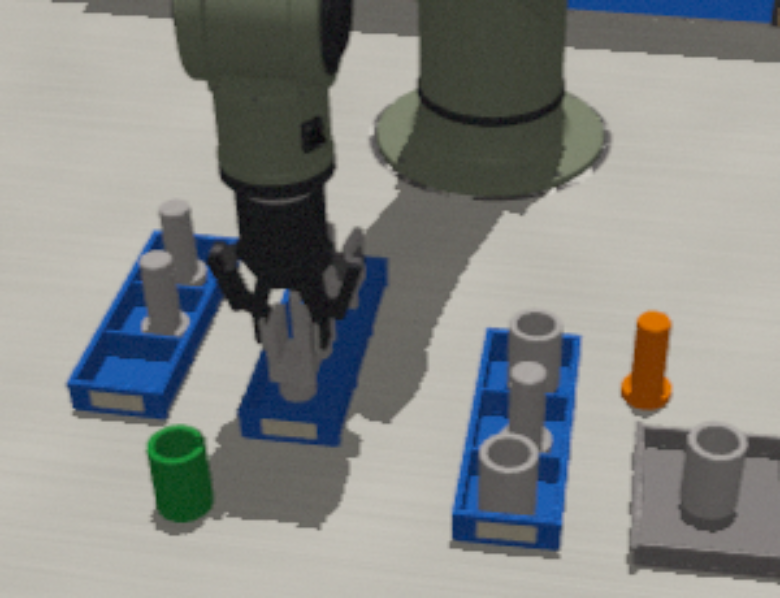

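The clevis's neck hangs over the empty far pocket at zoomed (298,395). Lower gently.

Request:
arm_command(
  deltas=[
    [-1, 0, 0, 0.06, 0, 0, 0],
    [-1, 0, 0, 0.11, 0, 0, 0],
    [-1, 0, 0, 0.145, 0, 0, 0],
    [-1, 0, 0, 0.16, 0, 0, 0],
    [-1, 0, 0, 0.16, 0, 0, 0],
    [-1, 0, 0, 0.16, 0, 0, 0],
  ],
)

```text
clock: 14.88
position: [0.5354, -0.1043, 0.0722]
tool_rot: [3.142, -0.0, 0.02]
force: [-0.2, 0.2, -5.1]
grip_width: 0.0393
```

Request:
arm_command(
  deltas=[
    [-1, 0, 0, 0.015, 0, 0, 0],
    [-1, 0, 0, 0.025, 0, 0, 0],
    [-1, 0, 0, 0.025, 0, 0, 0],
    [-1, 0, 0, 0.025, 0, 0, 0],
  ],
)

```text
clock: 15.38
position: [0.5358, -0.1041, 0.0699]
tool_rot: [3.141, -0.002, 0.02]
force: [-7.9, 2.7, 29.6]
grip_width: 0.0392
```

Contact. Release.

Request:
arm_command(
  deltas=[
    [0, 0, 0, -0.01, 0, 0, 0],
    [0, 0, 0, -0.015, 0, 0, 0],
    [0.3, 0, 0, -0.015, 0, 0, 0],
    [0.6, 0, 0, -0.015, 0, 0, 0],
    [0.8, 0, 0, -0.15, 0, 0, 0],
    [0.8, 0, 0, -0.45, 0, 0, 0],
    [0.8, 0, 0, -0.9, 0, 0, 0],
    [1, 0, 0, -0.9, 0, 0, 0],
  ],
)

```text
clock: 16.38
position: [0.5369, -0.1046, 0.2072]
tool_rot: [3.141, -0.006, 0.02]
force: [-0.3, 0.2, 0.3]
grip_width: 0.0857
```

```bash
python3 - <<'E'
from h import *
need(.550,.108,.2,.03)
a=cams.grab_frame("scene")[100:330,145:445]
cv2.imwrite("pics/d8.png",cv2.resize(a,None,fx=2.6,fy=2.6))
E
```

```text
t 16.38 pos [ 0.5369 -0.1046  0.2072] rpy [ 3.141 -0.006  0.02 ] w 0.0857 F [-0.3  0.2  0.3]
shift [ 0.114 -1.415  0.048] turn [ 0.001 -0.008 -0.013]
```

View pics/d8.png

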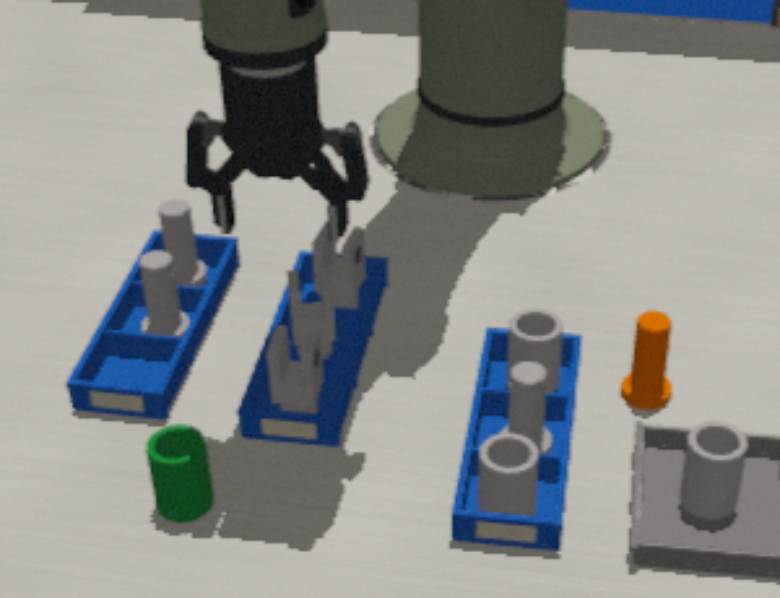

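The clevis stands upright in the fork bin. Next is the pin.

Request:
arm_command(
  deltas=[
    [1, 0.03, -0.33, 0, 0, 0, 0],
    [1, 0.06, -0.66, 0, 0, 0, 0],
    [1, 0.1, -1, 0, 0, 0, 0],
    [1, 0.1, -1, 0, 0, 0, 0],
  ],
)

```text
clock: 16.92
position: [0.5467, 0.0502, 0.2019]
tool_rot: [-3.14, 0.002, 0.026]
force: [0.8, -1.0, 0.4]
grip_width: 0.0856
```

Request:
arm_command(
  deltas=[
    [1, 0.01, -0.2, 0, 0, 0, 0],
    [1, 0.01, -0.41, 0, 0, 0, -0.01],
    [1, 0.01, -0.41, 0.3, 0, 0, -0.01],
    [1, 0.01, -0.41, 0.5, 0, 0, -0.01],
    [1, 0.01, -0.41, 0.5, 0, 0, -0.01],
  ],
)

```text
clock: 17.55
position: [0.546, 0.1064, 0.1258]
tool_rot: [3.14, 0.005, 0.027]
force: [0.1, 0.5, 0.3]
grip_width: 0.0858
```

```bash
python3 - <<'E'
from h import *
need(.551,.108,.066,.03)
a=cams.grab_frame("scene")[100:330,195:495]
cv2.imwrite("pics/d9.png",cv2.resize(a,None,fx=2.6,fy=2.6))
E
```

```text
t 17.55 pos [0.546  0.1064 0.1258] rpy [3.14  0.005 0.027] w 0.0858 F [0.1 0.5 0.3]
shift [ 0.035 -0.01   0.399] turn [ 0.002  0.006 -0.004]
```

View pics/d9.png

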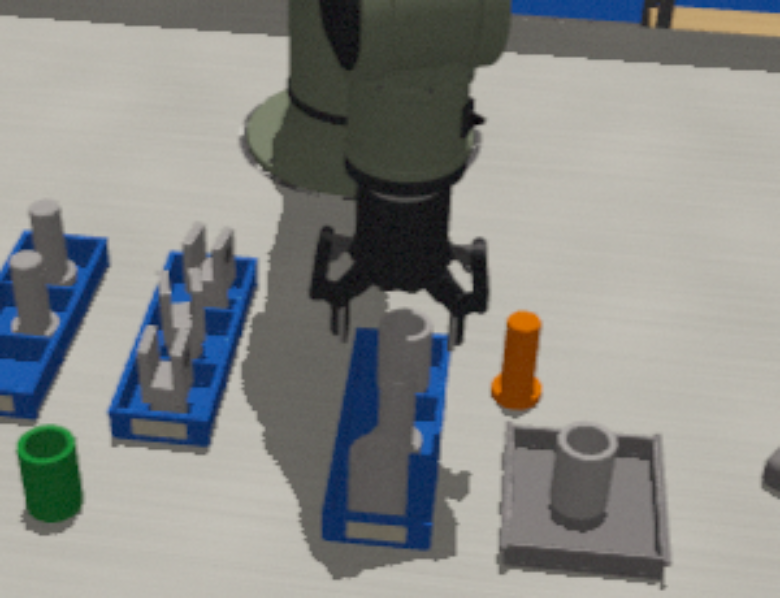

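The open fingers, tips at (340,335) and (458,340), straddle the pin. The orange pin at (520,360) is well clear. Descend and grip.

Request:
arm_command(
  deltas=[
    [1, 0.035, -0.01, 0.15, 0, 0, 0],
    [1, 0.035, -0.01, 0.3, 0, 0, 0],
    [1, 0.035, -0.01, 0.4, 0, 0, 0],
    [1, 0.035, -0.01, 0.4, 0, 0, 0],
    [-1, 0.035, -0.01, 0.4, 0, 0, 0],
    [-1, 0.035, -0.01, 0.4, 0, 0, 0],
    [-1, 0.035, -0.01, 0.4, 0, 0, 0],
    [-1, 0.035, -0.01, 0.4, 0, 0, 0],
  ],
)

```text
clock: 18.6
position: [0.553, 0.1092, 0.069]
tool_rot: [-3.141, -0.001, 0.028]
force: [-1.9, -1.0, 7.6]
grip_width: 0.0306
```

Request:
arm_command(
  deltas=[
    [-1, 0, 0, 0, 0, 0, 0],
    [-1, 0, 0, 0, 0, 0, 0],
    [-1, 0, 0, 0, 0, 0, 0],
    [-1, 0, 0, 0, 0, 0, 0],
    [-1, 0, 0, 0, 0, 0, 0],
    [-1, 0, 0, 0, 0, 0, 0],
  ],
)

```text
clock: 19.35
position: [0.553, 0.1092, 0.0689]
tool_rot: [-3.141, -0.001, 0.028]
force: [-1.3, -0.8, 8.9]
grip_width: 0.031
```

Request:
arm_command(
  deltas=[
    [-1, 0, 0, -0.1, 0, 0, 0],
    [-1, 0, 0, -0.25, 0, 0, 0],
    [-1, 0, 0, -0.5, 0, 0, 0],
    [-1, 0, 0, -0.75, 0, 0, 0],
    [-1, 0, 0, -0.95, 0, 0, 0],
    [-1, 0, 0, -0.95, 0, 0, 0],
  ],
)

```text
clock: 20.1
position: [0.5535, 0.1093, 0.2134]
tool_rot: [-3.141, -0.004, 0.027]
force: [0.0, -0.3, -6.4]
grip_width: 0.0304
```

```bash
python3 - <<'E'
from h import *
need(.522,-.270,.21,.01)
a=cams.grab_frame("scene")[100:330,195:495]
cv2.imwrite("pics/d10.png",cv2.resize(a,None,fx=2.6,fy=2.6))
E
```

```text
t 20.1 pos [0.5535 0.1093 0.2134] rpy [-3.141 -0.004  0.027] w 0.0304 F [ 0.  -0.3 -6.4]
shift [-0.28   2.522  0.019] turn [-0.001 -0.005  0.022]
```

View pics/d10.png

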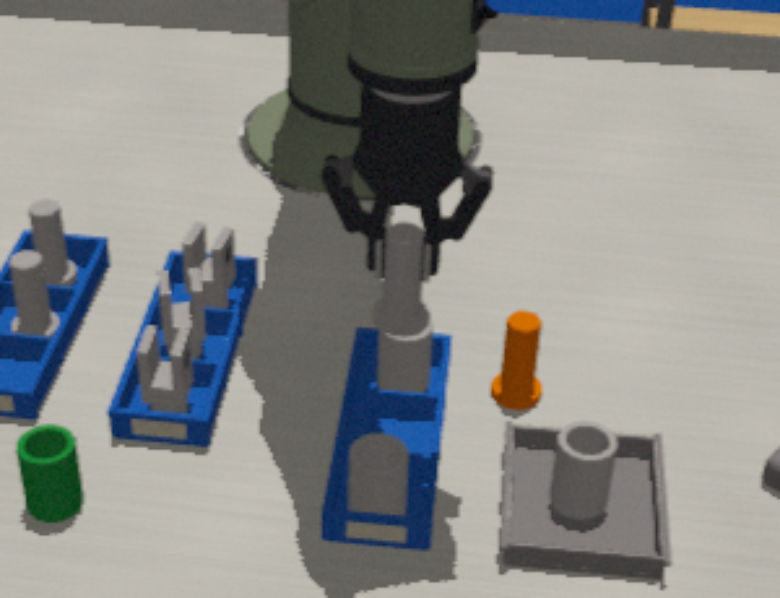

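The pin hangs upright. Carry it to the pin bin.

Request:
arm_command(
  deltas=[
    [-1, -0.04, 0.3, 0, 0, 0, 0],
    [-1, -0.07, 0.65, 0, 0, 0, 0],
    [-1, -0.11, 1, 0, 0, 0, 0],
    [-1, -0.11, 1, 0, 0, 0, 0],
  ],
)

```text
clock: 20.65
position: [0.5391, -0.0458, 0.2096]
tool_rot: [3.14, 0.003, 0.022]
force: [0.4, 0.5, -5.2]
grip_width: 0.0307
```

Request:
arm_command(
  deltas=[
    [-1, -0.04, 0.35, 0, 0, 0, 0],
    [-1, -0.07, 0.7, 0, 0, 0, 0],
    [-1, -0.11, 1, 0, 0, 0, 0],
    [-1, -0.11, 1, 0, 0, 0, 0],
  ],
)

```text
clock: 21.15
position: [0.5268, -0.1947, 0.2096]
tool_rot: [3.141, 0.002, 0.023]
force: [-0.1, 1.1, -4.4]
grip_width: 0.0309
```

Request:
arm_command(
  deltas=[
    [-1, -0.03, 0.26, 0, 0, 0, 0],
    [-1, -0.05, 0.52, 0, 0, 0, 0.01],
    [-1, -0.05, 0.52, 0, 0, 0, 0.02],
    [-1, -0.05, 0.52, 0, 0, 0, 0.02],
  ],
)

```text
clock: 21.65
position: [0.5228, -0.2683, 0.21]
tool_rot: [-3.14, 0.001, 0.013]
force: [-0.0, 0.5, -5.4]
grip_width: 0.0306
```

```bash
python3 - <<'E'
from h import *
need(.522,-.270,.069,.01)
E
```

```text
t 21.65 pos [ 0.5228 -0.2683  0.21  ] rpy [-3.14e+00  1.00e-03  1.30e-02] w 0.0306 F [-0.   0.5 -5.4]
shift [-0.005  0.013  0.94 ] turn [-0.002  0.001  0.004]
```

Request:
arm_command(
  deltas=[
    [-1, 0, 0.01, 0.25, 0, 0, 0],
    [-1, 0, 0.01, 0.5, 0, 0, 0],
    [-1, 0, 0.01, 0.75, 0, 0, 0],
    [-1, 0, 0.01, 0.75, 0, 0, 0],
    [-1, 0, 0.01, 0.75, 0, 0, 0],
  ],
)

```text
clock: 22.28
position: [0.5236, -0.2707, 0.0995]
tool_rot: [3.141, -0.001, 0.013]
force: [-0.5, -0.4, -5.0]
grip_width: 0.0304
```

```bash
python3 - <<'E'
from h import *
need(.522,-.270,.069,.01)
a=cams.grab_frame("scene")[100:330,145:445]
cv2.imwrite("pics/d11.png",cv2.resize(a,None,fx=2.6,fy=2.6))
E
```

```text
t 22.27 pos [ 0.5236 -0.2707  0.0995] rpy [ 3.141e+00 -1.000e-03  1.300e-02] w 0.0304 F [-0.5 -0.4 -5. ]
shift [-0.011 -0.005  0.204] turn [ 0.    -0.001  0.004]
```

View pics/d11.png

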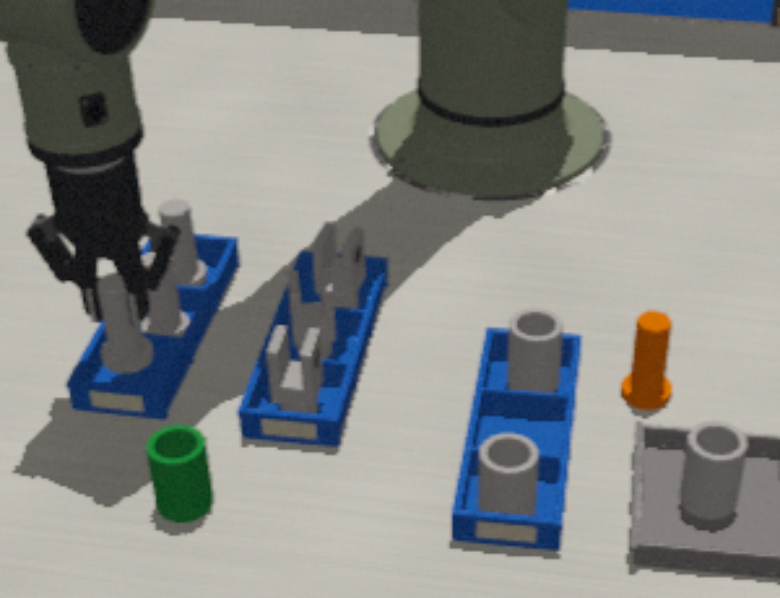

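The pin's head, at (127,350), is over the empty far pocket of the pin bin, and the sleeve bin's middle pocket is free. Lower.

Request:
arm_command(
  deltas=[
    [-1, 0, 0, 0.08, 0, 0, 0],
    [-1, 0, 0, 0.14, 0, 0, 0],
    [-1, 0, 0, 0.18, 0, 0, 0],
    [-1, 0, 0, 0.195, 0, 0, 0],
    [-1, 0, 0, 0.195, 0, 0, 0],
    [-1, 0, 0, 0.195, 0, 0, 0],
  ],
)

```text
clock: 23.08
position: [0.5228, -0.2714, 0.0691]
tool_rot: [3.142, -0.0, 0.012]
force: [0.3, 0.7, -5.3]
grip_width: 0.0309
```

Request:
arm_command(
  deltas=[
    [-1, 0, 0, 0.01, 0, 0, 0],
    [-1, 0, 0, 0.015, 0, 0, 0],
    [-1, 0, 0, 0.015, 0, 0, 0],
  ],
)

```text
clock: 23.45
position: [0.5231, -0.2714, 0.0689]
tool_rot: [3.141, -0.001, 0.012]
force: [-11.9, 5.8, 37.1]
grip_width: 0.0305
```

Request:
arm_command(
  deltas=[
    [-1, 0, 0, -0.01, 0, 0, 0],
    [-0.2, 0, 0, -0.012, 0, 0, 0],
    [0.2, 0, 0, -0.012, 0, 0, 0],
    [0.5, 0, 0, -0.012, 0, 0, 0],
    [0.5, 0, 0, -0.15, 0, 0, 0],
    [0.5, 0, 0, -0.45, 0, 0, 0],
    [0.5, 0, 0, -0.9, 0, 0, 0],
    [1, 0, 0, -0.9, 0, 0, 0],
  ],
)

```text
clock: 24.45
position: [0.5244, -0.2721, 0.206]
tool_rot: [3.139, -0.006, 0.012]
force: [0.4, 0.1, -0.7]
grip_width: 0.0799
```

```bash
python3 - <<'E'
from h import *
need(.5935,.2745,.2,.02)
a=cams.grab_frame("scene")[100:330,145:445]
cv2.imwrite("pics/d12.png",cv2.resize(a,None,fx=2.6,fy=2.6))
E
```

```text
t 24.45 pos [ 0.5244 -0.2721  0.206 ] rpy [ 3.139 -0.006  0.012] w 0.0799 F [ 0.4  0.1 -0.7]
shift [ 0.503 -3.639  0.033] turn [ 0.003 -0.008 -0.011]
```

View pics/d12.png

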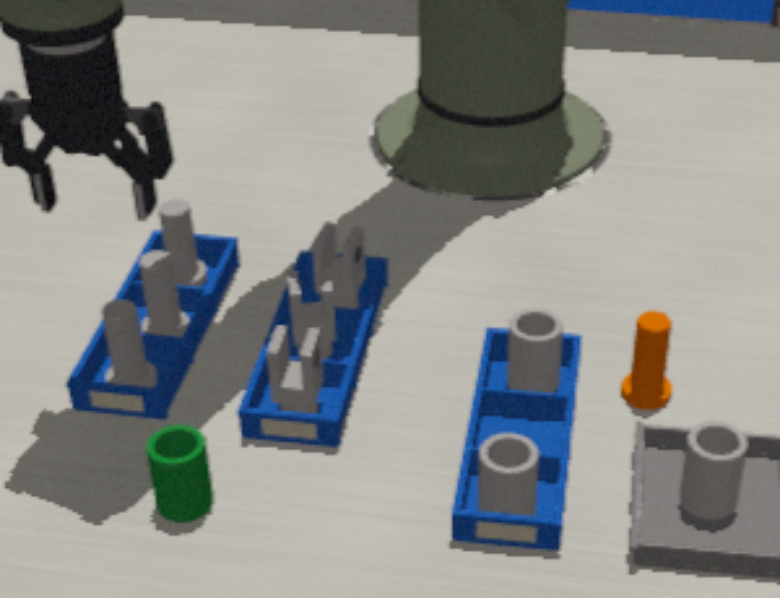

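The pin stands upright in its own bin. Now the sleeve.

Request:
arm_command(
  deltas=[
    [1, 0.05, -0.33, 0, 0, 0, 0],
    [1, 0.1, -0.66, 0, 0, 0, 0],
    [1, 0.14, -1, 0, 0, 0, 0],
    [1, 0.14, -1, 0, 0, 0, 0],
  ],
)

```text
clock: 25.0
position: [0.5421, -0.1169, 0.2008]
tool_rot: [-3.14, 0.001, 0.018]
force: [-0.7, -0.2, -1.1]
grip_width: 0.0853
```

Request:
arm_command(
  deltas=[
    [1, 0.05, -0.33, 0, 0, 0, 0],
    [1, 0.1, -0.66, 0, 0, 0, 0],
    [1, 0.14, -1, 0, 0, 0, 0],
    [1, 0.14, -1, 0, 0, 0, 0],
  ],
)

```text
clock: 25.5
position: [0.561, 0.0326, 0.2008]
tool_rot: [-3.14, 0.001, 0.017]
force: [-0.2, -0.4, -0.1]
grip_width: 0.0855
```

Request:
arm_command(
  deltas=[
    [1, 0.05, -0.33, 0, 0, 0, 0],
    [1, 0.1, -0.66, 0, 0, 0, 0],
    [1, 0.14, -1, 0, 0, 0, 0],
    [1, 0.14, -1, 0, 0, 0, 0],
  ],
)

```text
clock: 26.0
position: [0.58, 0.1822, 0.2007]
tool_rot: [-3.141, 0.001, 0.016]
force: [-0.3, 0.3, 0.3]
grip_width: 0.0856
```

Request:
arm_command(
  deltas=[
    [1, 0.05, -0.3, 0, 0, 0, 0],
    [1, 0.09, -0.63, 0, 0, 0, 0],
    [1, 0.09, -0.63, 0.25, 0, 0, 0],
    [1, 0.09, -0.63, 0.5, 0, 0, 0],
    [1, 0.09, -0.63, 0.5, 0, 0, 0],
  ],
)

```text
clock: 26.62
position: [0.5919, 0.2713, 0.1239]
tool_rot: [3.138, 0.005, 0.01]
force: [-0.0, -0.1, 0.5]
grip_width: 0.0855
```

```bash
python3 - <<'E'
from h import *
need(.5945,.2745,.062,.02)
a=cams.grab_frame("scene")[100:330,245:545]
cv2.imwrite("pics/d13.png",cv2.resize(a,None,fx=2.6,fy=2.6))
E
```

```text
t 26.62 pos [0.5919 0.2713 0.1239] rpy [3.138 0.005 0.01 ] w 0.0855 F [-0.  -0.1  0.5]
shift [ 0.02  -0.022  0.413] turn [ 0.004  0.006 -0.012]
```

View pics/d13.png

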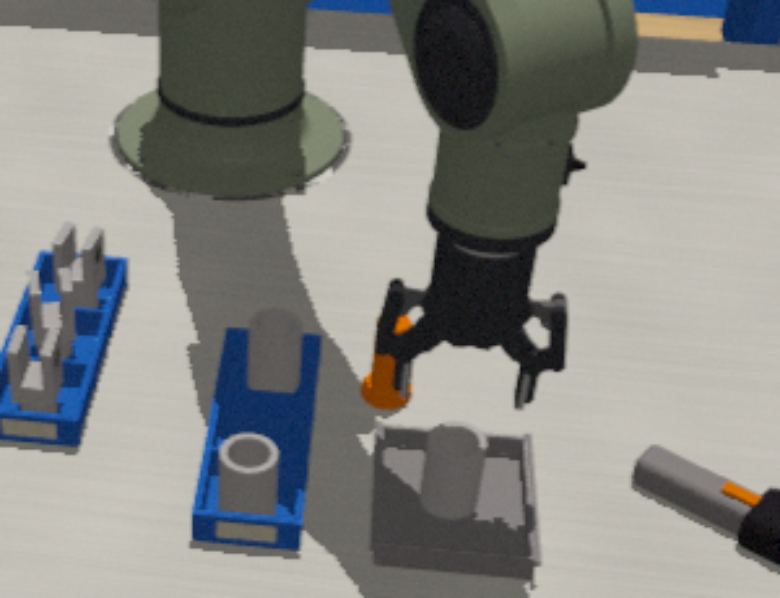

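Request:
arm_command(
  deltas=[
    [1, 0.02, -0.02, 0.15, 0, 0, 0],
    [1, 0.02, -0.02, 0.3, 0, 0, 0],
    [1, 0.02, -0.02, 0.41, 0, 0, 0],
    [1, 0.02, -0.02, 0.41, 0, 0, 0],
    [-1, 0.02, -0.02, 0.41, 0, 0, 0],
    [-1, 0.02, -0.02, 0.41, 0, 0, 0],
    [-1, 0.02, -0.02, 0.41, 0, 0, 0],
    [-1, 0.02, -0.02, 0.41, 0, 0, 0],
  ],
)

```text
clock: 27.68
position: [0.5963, 0.2772, 0.0665]
tool_rot: [-3.141, -0.001, 0.012]
force: [-1.1, -1.2, 7.9]
grip_width: 0.048
```

Request:
arm_command(
  deltas=[
    [-1, 0, 0, 0, 0, 0, 0],
    [-1, 0, 0, 0, 0, 0, 0],
    [-1, 0, 0, 0, 0, 0, 0],
    [-1, 0, 0, 0, 0, 0, 0],
  ],
)

```text
clock: 28.18
position: [0.5963, 0.2772, 0.0665]
tool_rot: [-3.141, -0.001, 0.012]
force: [-1.4, -2.1, 7.2]
grip_width: 0.0481
```

Request:
arm_command(
  deltas=[
    [-1, 0, 0, -0.1, 0, 0, 0],
    [-1, 0, 0, -0.25, 0, 0, 0],
    [-1, 0, 0, -0.5, 0, 0, 0],
    [-1, 0, 0, -0.75, 0, 0, 0],
    [-1, 0, 0, -0.98, 0, 0, 0],
    [-1, 0, 0, -0.98, 0, 0, 0],
  ],
)

```text
clock: 28.92
position: [0.5967, 0.2776, 0.2158]
tool_rot: [-3.139, -0.004, 0.012]
force: [0.5, 0.6, -3.9]
grip_width: 0.048
```

```bash
python3 - <<'E'
from h import *
need(.549,.106,.21,.03)
a=cams.grab_frame("scene")[100:330,245:545]
cv2.imwrite("pics/d14.png",cv2.resize(a,None,fx=2.6,fy=2.6))
E
```

```text
t 28.93 pos [0.5967 0.2776 0.2158] rpy [-3.139 -0.004  0.012] w 0.048 F [ 0.5  0.6 -3.9]
shift [-0.331  1.14   0.034] turn [-0.003 -0.005 -0.023]
```

View pics/d14.png

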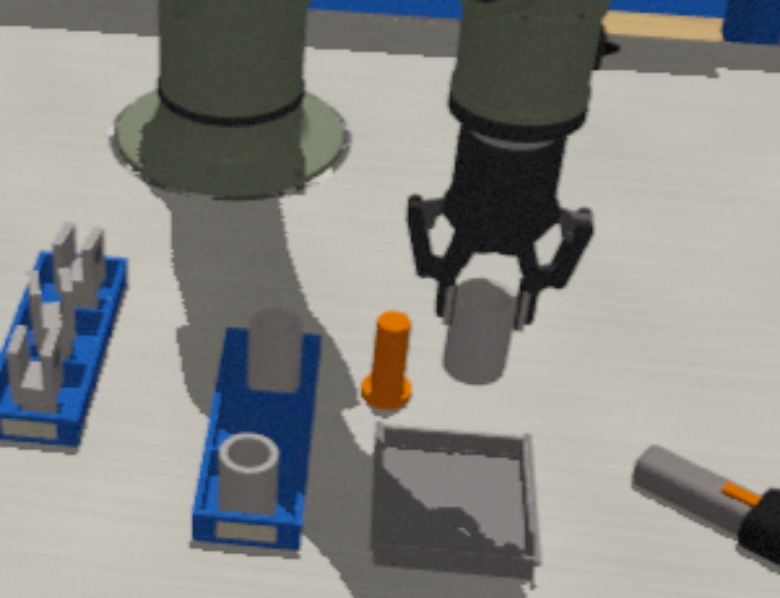

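Sleeve held. Carry it to the middle pocket.

Request:
arm_command(
  deltas=[
    [-1, -0.1, 0.33, 0, 0, 0, 0],
    [-1, -0.2, 0.66, 0, 0, 0, 0],
    [-1, -0.32, 1, 0, 0, 0, -0.01],
    [-1, -0.32, 1, 0, 0, 0, -0.02],
    [-1, -0.32, 1, 0, 0, 0, -0.02],
  ],
)

```text
clock: 29.6
position: [0.5492, 0.1267, 0.2117]
tool_rot: [-3.141, 0.001, 0.028]
force: [0.1, -0.6, -4.3]
grip_width: 0.0479
```

```bash
python3 - <<'E'
from h import *
need(.5495,.106,.0665,.03)
E
```

```text
t 29.6 pos [0.5492 0.1267 0.2117] rpy [-3.141e+00  1.000e-03  2.800e-02] w 0.0479 F [ 0.1 -0.6 -4.3]
shift [-0.001  0.138  0.968] turn [-0.     0.001 -0.003]
```

Request:
arm_command(
  deltas=[
    [-1, 0, 0.14, 0, 0, 0, 0],
    [-1, 0, 0.14, 0, 0, 0, 0],
    [-1, 0, 0.14, 0.25, 0, 0, 0],
    [-1, 0, 0.14, 0.5, 0, 0, 0],
    [-1, 0, 0.14, 0.75, 0, 0, 0],
    [-1, 0, 0.14, 0.75, 0, 0, 0],
    [-1, 0, 0.14, 0.75, 0, 0, 0],
  ],
)

```text
clock: 30.48
position: [0.5506, 0.1064, 0.1008]
tool_rot: [-3.141, -0.001, 0.028]
force: [0.3, -0.5, -3.1]
grip_width: 0.048
```

```bash
python3 - <<'E'
from h import *
need(.5495,.106,.0665,.03)
a=cams.grab_frame("scene")[100:330,245:545]
cv2.imwrite("pics/d15.png",cv2.resize(a,None,fx=2.6,fy=2.6))
E
```

```text
t 30.48 pos [0.5506 0.1064 0.1008] rpy [-3.141e+00 -1.000e-03  2.800e-02] w 0.048 F [ 0.3 -0.5 -3.1]
shift [-0.008  0.003  0.229] turn [-0.001 -0.001 -0.002]
```

View pics/d15.png

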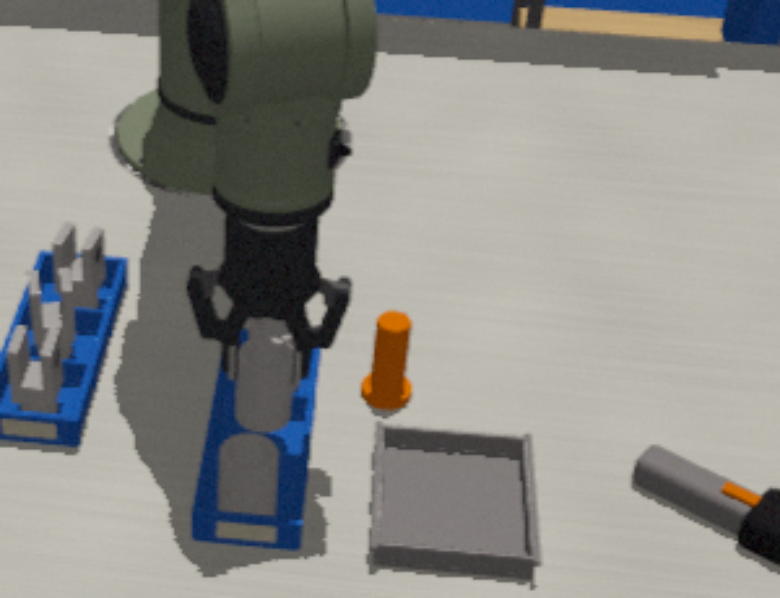

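Request:
arm_command(
  deltas=[
    [-1, 0, 0, 0.08, 0, 0, 0],
    [-1, 0, 0, 0.15, 0, 0, 0],
    [-1, 0, 0, 0.2, 0, 0, 0],
    [-1, 0, 0, 0.22, 0, 0, 0],
    [-1, 0, 0, 0.225, 0, 0, 0],
    [-1, 0, 0, 0.23, 0, 0, 0],
    [-1, 0, 0, 0.23, 0, 0, 0],
  ],
)

```text
clock: 31.4
position: [0.5503, 0.1053, 0.0664]
tool_rot: [3.141, -0.001, 0.027]
force: [-6.8, -3.2, 19.9]
grip_width: 0.0482
```

Contact at the expected height. Release and rise.

Request:
arm_command(
  deltas=[
    [-0.5, 0, 0, -0.008, 0, 0, 0],
    [0.3, 0, 0, -0.01, 0, 0, 0],
    [0.4, 0, 0, -0.01, 0, 0, 0],
    [0.6, 0, 0, -0.01, 0, 0, 0],
    [0.8, 0, 0, -0.15, 0, 0, 0],
    [0.8, 0, 0, -0.45, 0, 0, 0],
    [0.8, 0, 0, -0.9, 0, 0, 0],
    [1, 0, 0, -0.9, 0, 0, 0],
  ],
)

```text
clock: 32.4
position: [0.5518, 0.1059, 0.2044]
tool_rot: [-3.14, -0.006, 0.027]
force: [0.3, -0.3, -0.3]
grip_width: 0.0853
```

Request:
arm_command(
  deltas=[
    [1, 0, -0.3, -0.2, 0, 0, 0],
    [1, 0, -0.6, -0.4, 0, 0, 0],
    [1, 0, -1, -0.5, 0, 0, 0],
    [1, 0, -1, -0.5, 0, 0, 0],
  ],
)

```text
clock: 32.9
position: [0.5449, 0.2607, 0.2758]
tool_rot: [-3.139, -0.001, 0.034]
force: [-0.1, -0.7, 0.4]
grip_width: 0.0855
```

Request:
arm_command(
  deltas=[
    [1, -0.1, -0.3, 0, 0, 0, 0],
    [1, -0.2, -0.6, 0, 0, 0, 0],
    [1, -0.3, -0.9, 0, 0, 0, 0],
    [1, -0.3, -0.9, 0, 0, 0, 0],
  ],
)

```text
clock: 33.4
position: [0.4951, 0.3922, 0.2743]
tool_rot: [-3.141, 0.002, 0.032]
force: [0.4, -0.2, -0.1]
grip_width: 0.0856
```

```bash
python3 - <<'E'
from h import *
need(.5495,.106,.0665,.03)
cv2.imwrite("pics/f.png",cv2.resize(cams.grab_frame("scene")[120:330,100:480],None,fx=2.1,fy=2.1))
cv2.imwrite("pics/ft.png",cv2.resize(cams.grab_frame("top")[180:355,170:480],None,fx=2.5,fy=2.5))
E
```

```text
t 33.4 pos [0.4951 0.3922 0.2743] rpy [-3.141e+00  2.000e-03  3.200e-02] w 0.0856 F [ 0.4 -0.2 -0.1]
shift [0.303 1.92  1.384] turn [-0.001  0.002  0.003]
```

View pics/f.png

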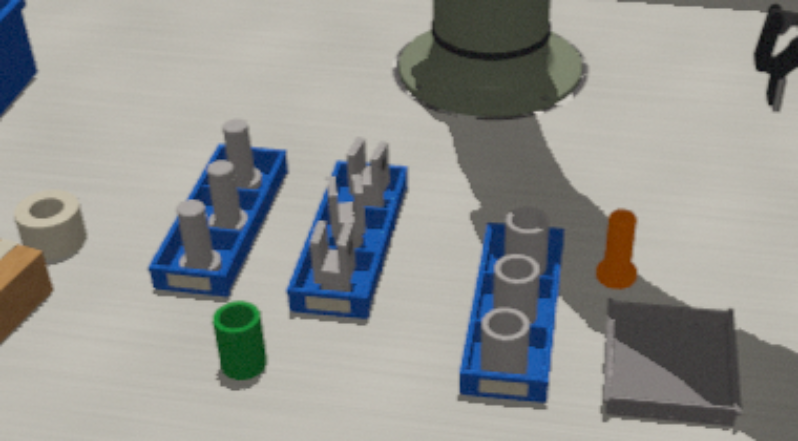

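View pics/ft.png

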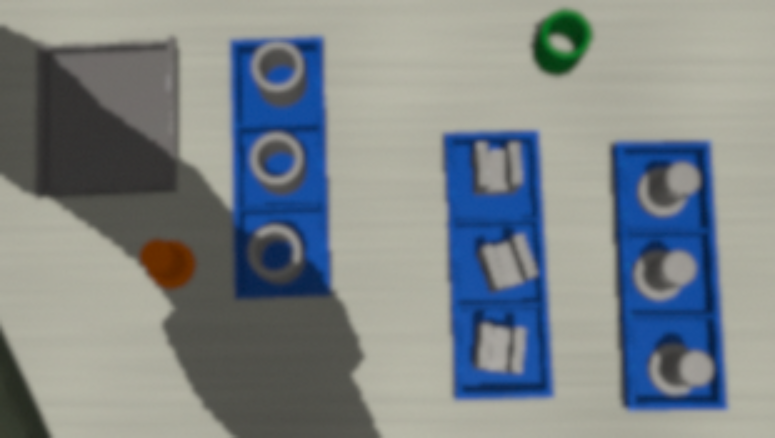

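Both views show three pins, three clevises and three sleeves in their own bins, all upright. The tray is empty, the look-alikes haven't moved, and the gripper is clear. Handing in.

```bash
python3 -c "
from workcell import job
print(job.job_done())"
```

```text
the job is handed in; nothing more can be done
None
```

All three parts are now in the pockets beside their own kind, and I handed the job in at about 33.5 s of the 104 s allowed. I parked the sleeve in the grey tray, moved the clevis to the clevis bin and the pin to the pin bin, then moved the sleeve from the tray into its own bin.

- **Final pictures:** both camera views show all three parts upright in the right pockets and the tray empty. The orange and green look-alikes were not moved. The gripper was open and well clear.
- **Bystanders:** the label roll looks unmoved and so does the part of the carton in frame. The scanner was outside the last crops, but the arm never went near it.
- **Forces:** each part was lowered until it touched the pocket or tray floor before release. The highest wrist force reported was about 40 N, when setting the pin down, against the limit of 120 N.
- **What disagreed:** at the start, triangulated heights from the two cameras came out about 7 mm low. I took positions from the top view at the known part heights instead, and the grasps confirmed those positions.

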